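# Seat and clamp a sample vial with the inner of two coaxial knobs

## Task

Stand the black-capped glass sample vial upright on the carriage of the light-scattering unit, in the gap between the jaw and the V-block, and let go of it. Then turn the small inner knob clockwise until the jaw has pushed the vial fully home in the V and holds it there lightly, by feel: the glass must not be squeezed hard, and the jaw is moved by its knob only. The large outer knob underneath sets the vial to the beam and must stay as it is set; leave the other things on the bench alone.

Things in the scene. Friction and masses are not known exactly. Their poses are not given: they have to be found in the camera images.
- vial_mid (a point): Glass sample vial with a black screw cap, 22 mm across, 56 mm tall, about 25 g, standing loose on the worktop at the start. The point is on its axis, half-way up (28 mm above its foot); z is its axis, up.
- unit: Light-scattering unit, fixed on the worktop: white housing 190 x 220 mm. Origin: centre of its underside; z up, x along the light beam from the black lamp block (near end) to the like detector block. These two rise 24 mm above the carriage; their lens tubes end 46 mm before and behind the V's middle, so fingers have room on the -x and +x sides of the vial. The carriage on top slides along y.
- seat (a point): Steel V-block, 22 mm tall, fixed on the flat aluminium carriage, whose top is 41 mm above the worktop. The point is the seat: on the carriage's top face, where the axis of a vial that is fully home stands. Axes as the unit's; the V opens to -y, its two 45-degree faces, lined with slippery white plastic, hold the vial from +y.
- jaw: Steel jaw block, 20 mm wide. Origin: foot of its front's middle, level with the carriage's top; axes as the unit's. The inner knob moves it 8 mm per radian, clockwise along +y to the V. Its round white face (16 mm, 11 mm up) is on a set screw, 3 to 9 mm in front of the block, unmeasured. Block 25 to 32 mm short of the seat at the start, 14 to 20 mm on a home vial; from touch to 15 N (too much) is under 1 mm.
- inner_grip (a point): Small inner knob: aluminium, round, knurled, 23 mm across, 16 mm high, upright axis, 95 mm from the seat straight along the unit's -y, above the outer knob, which it clears by 2 mm. The point is on its axis at half height. Clockwise from above closes the jaw. Turning takes about 0.045 N m while the jaw runs free and 0.008 N m more per newton of squeeze; friction keeps about 5 N of squeeze when it is let go.
- outer_rim (a point): Point on the upper edge of the large outer knob: black, round, knurled, 45 mm across, 14 mm high, on the inner knob's axis; its top face is 10 mm below the inner knob's point. The point is 22.5 mm from the axis. The knob moves the whole carriage along the unit's y (8 mm per radian) and is held by friction only, as is the carriage with its knobs (about 15 N). It may not move by 4 mm at this point.
- amber_bottle: Small amber dropper bottle, 33 mm across, 72 mm tall, loose on the worktop. Origin: centre of its foot. To be left alone.
- beaker: Small beaker, 44 mm across, 58 mm tall, loose on the worktop. Origin: centre of its foot. To be left alone.
- stopper: Brown rubber stopper, 26 mm across and 26 mm tall, loose on the worktop. Origin: centre of its foot. To be left alone.
Things that resemble listed ones, but are neither listed nor needed, are in the scene too. Leave any pink look-alike of the part that bears vial_mid alone.

How it is judged:
On the way, in this order (a step that is already met when the one before it is completed fails the run):
1. the vial stands upright on the carriage between jaw and V, let go (angle between vial_mid's own z axis and vertical below 0.1 rad and z of vial_mid in the frame of seat between 0.025 and 0.031 m and x of vial_mid in the frame of seat between -0.01 and 0.01 m and y of vial_mid in the frame of seat between -0.02 and 0.004 m and contact force between the fingers and anything else below 0.1 N), for 0.2 s.
2. the jaw presses the vial home in the V (angle between vial_mid's own z axis and vertical below 0.1 rad and z of vial_mid in the frame of seat between 0.025 and 0.031 m and x of vial_mid in the frame of seat between -0.0025 and 0.0025 m and y of vial_mid in the frame of seat between -0.0025 and 0.0025 m and contact force between jaw and anything else above 1.5 N), for 0.2 s.
At the end, for the whole second after the job is handed in: The vial stands upright on the carriage, its axis within 2.5 mm of the V-block's seat, held by the jaw with 1.5 to 15 N and let go; the outer knob's rim is within 4 mm of where it began (all of step 2 and contact force between jaw and anything else below 15 N and distance of outer_rim from where it was at the start of the episode below 0.004 m); the robot touches nothing.
It fails at once if the jaw squeezes the glass with more than 15 N (contact force between jaw and anything else above 15 N).
It fails at once if the outer knob or the carriage is moved (rim more than 4 mm) (distance of outer_rim from where it was at the start of the episode above 0.004 m).
It fails at once if the robot pushes the jaw itself instead of its knob (contact force between any of the fingers, the arm and jaw above 2 N).
It fails at once if the vial is tipped over (angle between vial_mid's own z axis and vertical above 0.6 rad).
It fails at once if another thing on the bench is shifted by more than 15 mm (distance of any of amber_bottle, beaker, stopper from where it was at the start of the episode above 0.015 m).
It also fails if it takes over 72 s, if anything falls off the work surface, if the arm or the gripper's body presses on something with over 40 N, if the wrist force passes 120 N, or if a joint passes its speed limit or range.

## Robot

A 7-joint arm with a two-finger parallel gripper is mounted at the origin on a cart in front of the work surface, level with it; the furniture and walls round the work are solid. World frame = base frame: x ahead of the robot, y to its left, z up, the work surface at z = 0. Lengths are in m, angles in rad, forces in N, time in s.
With the tool pointing down it reaches from about 0.425 to 0.95 m from the base axis. Payload 4.7 kg.
Tool frame: the origin (TCP) lies on the centre line of the jaws, within the pads' length; the fingertips stand 11 mm ahead of it and the grasp point (between the pads) lies 8 mm behind it; z points along the fingers, y is the direction in which the jaws open and shut (so a half turn about z gives the same grasp; the last joint's range is limited). The gripper opens to 85 mm and grips with 20 to 120 N. Pads are 22 mm wide; open, the fingers measure 114 mm over their backs; the gripper's body (76 mm by 85 mm) begins 54 mm behind the grasp point. The pads swing forward as they close: fully open they stand 13 mm farther back than shut.
Start: joints at [-1.378, 0.469, -0.049, 1.532, 0.024, 1.141, -0.082], TCP at [0.148, 0.658, 0.242] pointing down, gripper open.
Joint ranges: [-2.59, 2.59], [-0.33, 1.99], [-1.39, 1.29], [0.1, 2.45], [-1.04, 4.18], [0.21, 1.99], [-2.66, 2.66]. Speed limits (rad/s): [2.57, 2.57, 3.14, 3.14, 3.14, 3.14, 3.14].

## Interface

Orientations are given as a unit quaternion [x, y, z, w].
In Python, from cell import r gives the robot as it stands. The module is installed in compiled form; this text tells all that it offers.
- The arm moves only by the tool step_arm, never from a script. Its argument "steps" is a list that holds one entry, the list of rows, each a list of 5 numbers: the finger opening in mm, from 0 to 85.4, then the shift along the world's x, y, z in mm, then the turn about the world's z in rad. A call has 1 to 12 rows; each row is the pose to reach, as a shift and turn from the pose measured when the call began; what a row does not reach only later rows make up. A row lasts 1/8 s, in which the tool goes at most 62.5 mm and 10.7 degrees, less where a joint would pass 70% of its speed; a pose out of reach is approached as far as the arm can. A call with a gripper value outside its range is refused whole. The fingers move at their own pace and stop on an object; the grip force is fixed at half the most. Time passes only in rows, so rows that repeat a pose let the fingers close. It gives the time, the measured TCP pose, the force and the opening at its end, in the units of the state.
- r.sense(): the state, without advancing time (a new reading comes with each control period).
- r.capture(name): name is "scene" or "top"; returns a dict with "img" (420x560x3 uint8, red, green, blue), "range_z" (420x560 float32, m along the optical axis (not along the pixel's ray), 0 where there is no reading), "mtx" (3x3 intrinsics, pixels), "k1" (the pictures are not rectified: a ray, as slopes to the right and down, at radius r is drawn at 1 + k1 r^2 times it, then the intrinsics apply), "view" (4x4, takes a point from world to camera coordinates). Camera axes: x right, y up, looking along -z (the intrinsics and any distortion apply to the point x, -y, -z); pixel columns grow to the right and rows downward; lengths in m; the calibration is good to about 2 mm. A picture is of the moment at which its call begins.
- r.job_done(): hands the job in, once; it reports no verdict.
Trained networks look in the newest picture that a camera, given by its name, has taken for a name from the list of things; names that differ only in an ending like _2 or _b are one class to them, and where a whole thing is asked for, a point or a joint stands for the part that bears it (a point fixed in the world has none). Each returns a list of dicts, best first, with "confidence" (0 to 1); they miss things now and then, are a little off and sometimes report something else, mostly with a low value. They report only what shows in the picture. A call takes as long as a camera call. They do not tell look-alikes from the thing itself.
- r.look_for(camera, thing): "rect" ([centre column, centre row, width, height] in pixels, round what is visible of it).
- r.silhouettes(camera, thing): "pixels" (420x560 bool, what is visible of it) and "rect" ([centre column, centre row, width, height] in pixels, round what is visible of it).
The state is a dict: "time_s": time; "qpos": joint angles; "joint_velocities": joint speeds; "tau": joint torques, N m; "tcp_pos": TCP position; "tcp_rot": TCP orientation; "wrist_force": force on the tool from outside, world axes, zero at the start; "ft_torque": the same for the moment, N m; "width": opening from 0.0 (shut) to 1.0 (fully open).
Only numpy, scipy, OpenCV 4.12 (cv2) and the standard library are available. Lean on these libraries where they do the work, as an engineer would, in place of code of your own. Each camera call takes 0.05 s, during which the arm holds its last target.

## Working session

There is one attempt and no reset: what is moved stays moved. The work goes in short steps, Python scripts to look and compute and a tool call to move; the robot and the scene stay as the last step left them, time stands still between calls to the robot, and variables do not carry over. Pictures are saved under pics/ and viewed, and the job is handed in when it is done.

Besides the shell and the picture viewer there is one more tool, called after ">>>" as name(argument=value, ...), one argument or row to a line, values as JSON. step_arm: Moves the arm, as the interface text tells. Its arguments: {"type":"object","properties":{"steps":{"type":"array","items":{"type":"array","items":{"type":"array","items":{"type":"number"}}}}},"required":["steps"]}

```bash
mkdir -p pics; cat > h.py <<'E'
import numpy as np, cv2
from cell import r
def w2p(c,P):
    P=np.atleast_2d(P); q=(c['view']@np.c_[P,np.ones(len(P))].T).T[:,:3]
    x=q[:,0]/-q[:,2]; y=-q[:,1]/-q[:,2]; k=1+c['k1']*(x*x+y*y)
    m=c['mtx']; return np.c_[m[0,0]*x*k+m[0,2],m[1,1]*y*k+m[1,2]]
def rays(c,uv):
    uv=np.atleast_2d(np.asarray(uv,float)); m=c['mtx']
    d=np.c_[(uv[:,0]-m[0,2])/m[0,0],(uv[:,1]-m[1,2])/m[1,1]]; s=d.copy()
    for _ in range(20): s=d/(1+c['k1']*(s**2).sum(1,keepdims=True))
    return s
def p2w(c,uv,z=None,h=None):
    # z: range; h: world height plane
    s=rays(c,uv); R=c['view'][:3,:3]; t=c['view'][:3,3]
    C=-R.T@t; D=(R.T@np.c_[s[:,0],-s[:,1],-np.ones(len(s))].T).T
    if h is not None: k=(h-C[2])/D[:,2]
    else: k=np.asarray(z)
    return C+D*np.reshape(k,(-1,1))
def cloud(c):
    v,u=np.mgrid[0:420,0:560]; return p2w(c,np.c_[u.ravel(),v.ravel()],c['range_z'].ravel()).reshape(420,560,3)
E
python3 - <<'E'
from h import *
s=r.sense(); print({k:np.round(v,3) for k,v in s.items()})
for n in ['scene','top']:
    c=r.capture(n); cv2.imwrite(f'pics/{n}0.png',c['img'][:,:,::-1]); 
    print(n,np.round(c['view'],3).tolist(),c['mtx'].tolist(),c['k1'])
    for t in ['vial_mid','unit','seat','jaw','inner_grip','outer_rim','amber_bottle','beaker','stopper']:
        print(t,[(np.round(d['rect']),round(d['confidence'],2)) for d in r.look_for(n,t)][:4])
E
```

```text
{'time_s': np.float64(0.0), 'qpos': array([-1.378,  0.469, -0.049,  1.534,  0.024,  1.141, -0.082]), 'joint_velocities': array([ 0.001, -0.001,  0.001, -0.   , -0.002, -0.001, -0.001]), 'tau': array([ 0.0000e+00, -5.1029e+01, -4.7000e-02, -2.3771e+01,  1.1000e-02,
        7.0000e-03, -0.0000e+00]), 'tcp_pos': array([0.148, 0.658, 0.241]), 'tcp_rot': array([ 0.111,  0.994, -0.001, -0.   ]), 'wrist_force': array([ 0.23 ,  0.649, -0.337]), 'ft_torque': array([ 0.001, -0.01 , -0.019]), 'width': np.float64(1.002)}
scene [[0.716, -0.698, 0.014, -0.375], [0.458, 0.485, 0.745, -0.258], [-0.527, -0.527, 0.667, -0.717], [0.0, 0.0, 0.0, 1.0]] [[536.1618251854238, 0.0, 274.2822560825259], [0.0, 536.1618251854238, 217.0503686693172], [0.0, 0.0, 1.0]] -0.050511474210704746
vial_mid [(array([321., 286.,  20.,  35.]), 0.91), (array([312., 255.,  14.,  27.]), 0.88), (array([307., 327.,  11.,  37.]), 0.79), (array([350., 302.,  19.,  31.]), 0.75)]
unit [(array([227., 190., 145.,  99.]), 0.61)]
seat [(array([226., 178.,  92.,  56.]), 0.76), (array([226., 172.,  14.,  16.]), 0.31)]
jaw []
inner_grip [(a
[... 330 characters left out ...]
[[-0.011, -1.0, 0.009, -0.015], [0.988, -0.009, 0.152, -0.509], [-0.152, 0.01, 0.988, -1.139], [0.0, 0.0, 0.0, 1.0]] [[515.5315958561764, 0.0, 278.3962794055987], [0.0, 515.5315958561764, 213.79152681721098], [0.0, 0.0, 1.0]] 0.006595263106268549
vial_mid [(array([369., 231.,  17.,  11.]), 0.63), (array([341., 233.,  12.,  15.]), 0.46)]
unit [(array([211., 211.,  96.,  82.]), 0.79)]
seat []
jaw []
inner_grip [(array([235., 202.,  11.,  13.]), 0.47), (array([214., 207.,  15.,  13.]), 0.15)]
outer_rim [(array([235., 208.,  23.,  20.]), 0.73)]
amber_bottle [(array([332., 180.,  17.,  21.]), 0.51)]
beaker [(array([366., 191.,  16.,  25.]), 0.77)]
stopper [(array([261., 273.,  13.,   7.]), 0.49)]
```

```bash
python3 - <<'E'
import cv2
a=cv2.imread('pics/scene0.png');b=cv2.imread('pics/top0.png')
cv2.imwrite('pics/s1.png',cv2.resize(a[120:360,140:420],(0,0),fx=2.8,fy=2.5,interpolation=3)[:600])
cv2.imwrite('pics/t1.png',cv2.resize(b[150:300,150:400],(0,0),fx=3.2,fy=3.2,interpolation=3))
E
```

```text
(no output)
```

View pics/s1.png

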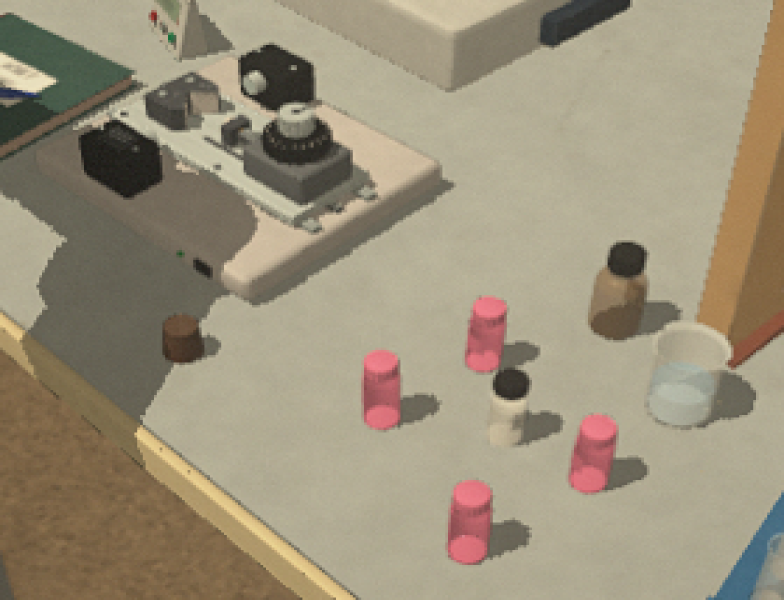

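View pics/t1.png

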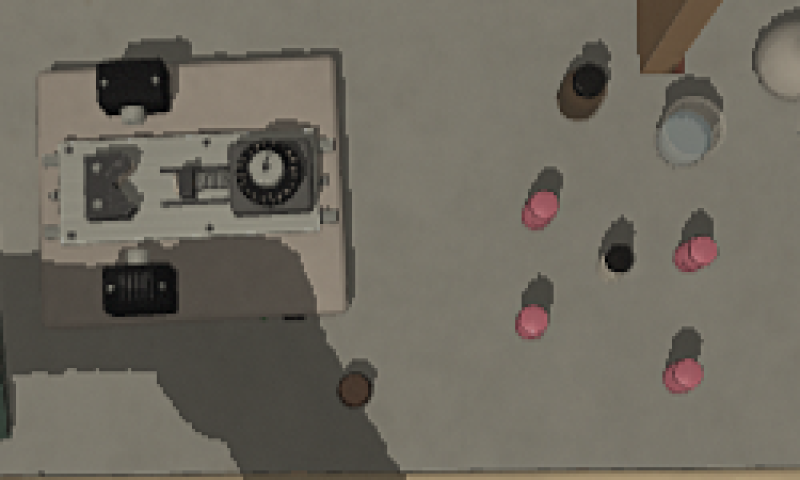

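View pics/top0.png

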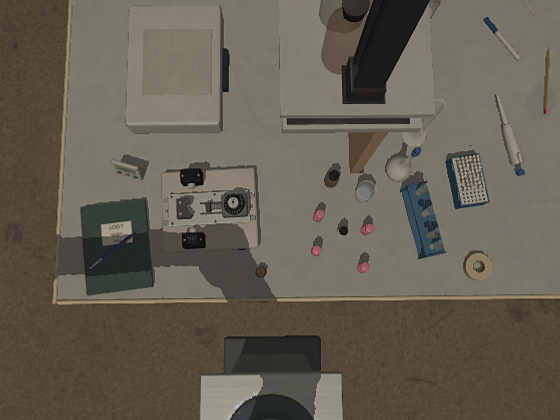

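View pics/scene0.png

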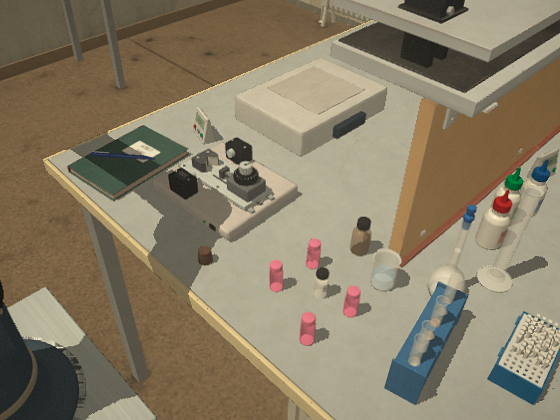

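```bash
cat >> h.py <<'E'
def zoom(c,u0,v0,u1,v1,f,name):
    cv2.imwrite('pics/'+name,cv2.resize(c['img'][v0:v1,u0:u1,::-1],(0,0),fx=f,fy=f,interpolation=cv2.INTER_CUBIC))
E
python3 - <<'E'
from h import *
for n in ['top','scene']:
    c=r.capture(n); P=cloud(c); ok=c['range_z']>0
    print(n,'cam',np.round(-c['view'][:3,:3].T@c['view'][:3,3],3), 'ok',ok.mean())
    if n=='top': pts={'vialcap':(343.4,230.6),'knob':(233,202),'Vl':(180,208),'hous':(165,240),'hous2':(245,240),'carr':(203,220),'table':(300,250),'bottle':(334,175),'lamp':(193,240)}
    else: pts={'vialcap':(322,273),'knob':(246,165),'hous':(283,190)}
    for k,(u,v) in pts.items():
        u=int(round(u));v=int(round(v)); print(k,np.round(np.nanmedian(P[v-1:v+2,u-1:u+2].reshape(-1,3),0),4))
    for t in ['vial_mid','inner_grip','amber_bottle','beaker','stopper']:
        for d in r.silhouettes(n,t)[:5]:
            m=d['pixels']&ok; q=P[m]; 
            col=c['img'][d['pixels']].mean(0)
            print(t,round(d['confidence'],2),np.round(d['rect']),col.round(),'med',np.round(np.median(q,0),3),'max z',np.round(np.percentile(q[:,2],95),3))
E
```

```text
top cam [ 0.329 -0.008  1.204] ok 0.9962372448979592
vialcap [ 0.4656 -0.1641  0.0559]
knob [0.5258 0.0786 0.1016]
Vl [0.5202 0.2004 0.0645]
hous [0.4522 0.2392 0.0264]
hous2 [0.4503 0.0568 0.0294]
carr [0.4954 0.1512 0.0426]
table [ 4.283e-01 -7.010e-02 -4.000e-04]
bottle [ 0.5905 -0.1459  0.0715]
lamp [0.4477 0.1701 0.0647]
vial_mid 0.63 [368. 228.  15.   8.] [137.  82.  87.] med [ 0.471 -0.22   0.05 ] max z 0.058
vial_mid 0.54 [317. 251.   8.  11.] [142.  85.  90.] med [ 0.424 -0.103  0.054] max z 0.058
vial_mid 0.5 [343. 232.   5.  12.] [60. 57. 52.] med [ 0.465 -0.162  0.053] max z 0.059
vial_mid 0.49 [317. 216.   8.   7.] [147.  84.  91.] med [ 0.503 -0.111  0.053] max z 0.057
amber_bottle 0.52 [332. 179.  17.  16.] [52. 45. 38.] med [ 0.586 -0.142  0.05 ] max z 0.074
beaker 0.59 [366. 192.  16.  25.] [110. 111. 104.] med [ 0.561 -0.222  0.026] max z 0.057
stopper 0.66 [261. 270.  14.   9.] [62. 51. 42.] med [0.379 0.021 0.024] max z 0.028
stopper 0.23 [208. 209.  79.  36.] [102. 100.  91.] med [0.52  0.138 0.043] max z 0.085
scene cam [ 0.009 -0.515  0.675] ok 0.99005952380952
[... 213 characters left out ...]
.  36.] [191. 105. 110.] med [ 0.379 -0.218  0.036] max z 0.056
vial_mid 0.72 [350. 301.  16.  29.] [195. 106. 112.] med [ 0.465 -0.229  0.037] max z 0.056
vial_mid 0.69 [321. 285.  20.  33.] [140. 131. 110.] med [ 0.46  -0.171  0.035] max z 0.056
vial_mid 0.54 [278. 278.  15.  28.] [190. 104. 109.] med [ 0.419 -0.111  0.036] max z 0.055
inner_grip 0.51 [247. 168.  13.  14.] [150. 146. 126.] med [0.522 0.074 0.098] max z 0.101
amber_bottle 0.67 [362. 239.  20.  37.] [104.  89.  70.] med [ 0.582 -0.153  0.043] max z 0.071
beaker 0.67 [387. 270.  31.  38.] [173. 170. 150.] med [ 0.552 -0.222  0.039] max z 0.058
beaker 0.49 [246. 178.  28.  16.] [61. 57. 50.] med [0.516 0.067 0.08 ] max z 0.083
```

```bash
python3 - <<'E'
from h import *
from scipy import ndimage as nd
C={n:r.capture(n) for n in ['top','scene']}
def cen(m): 
    return np.array([ (m[:,0].min()+m[:,0].max())/2,(m[:,1].min()+m[:,1].max())/2])
for n,c in C.items():
    P=cloud(c); X,Y,Z=P[...,0],P[...,1],P[...,2]
    reg=(X>.38)&(X<.66)&(Y>0.0)&(Y<.30)
    for nm,lo,hi,cx in [('inner top',.096,.11,None),('outer top',.079,.087,(.525,.078)),('v top',.058,.068,(.525,.18)),('jawish',.052,.075,(.525,.145))]:
        m=reg&(Z>lo)&(Z<hi)
        if cx: m&=np.hypot(X-cx[0],Y-cx[1])<.035
        q=P[m]; 
        if len(q): print(n,nm,len(q),'mean',q.mean(0).round(4),'min',q.min(0).round(4),'max',q.max(0).round(4))
    # vial cap
    m=(np.hypot(X-.465,Y+.166)<.02)&(Z>.050); q=P[m]; print(n,'vial',len(q),q.mean(0).round(4),q.min(0).round(4),q.max(0).round(4))
    m=reg&(Z>.022)&(Z<.035)
    if n=='top':
        (a)=cv2.minAreaRect((P[reg&(Z>.015)&(Z<.11)][:,:2]*1000).astype(np.float32)); print('housing',a)
        m=reg&(Z>.038)&(Z<.046); a=cv2.minAreaRect((P[m][:,:2]*1000).astype(np.float32)); print('carr',a)
        m=reg&(Z>.055)&(Z<.075)&(X<.49); print('lamp',cv2.minAreaRect((P[m][:,:2]*1000).astype(np.float32)))
        m=reg&(Z>.055)&(Z<.075)&(X>.56); print('det',cv2.minAreaRect((P[m][:,:2]*1000).astype(np.float32)))
c=C['top']; P=cloud(c)
# ortho rectified at z=.063 
xs=np.arange(.64,.40,-.0005); ys=np.arange(.27,.02,-.0005)
for h in [.063,.1,.041]:
    g=np.array([[x,y,h] for x in xs for y in ys]); uv=w2p(c,g).astype(np.float32).reshape(len(xs),len(ys),2)
    im=cv2.remap(c['img'],uv[...,0],uv[...,1],cv2.INTER_CUBIC)
    for k in range(0,len(ys),40): cv2.line(im,(k,0),(k,4),(255,0,0),1)
    for k in range(0,len(xs),40): cv2.line(im,(0,k),(4,k),(255,0,0),1)
    cv2.imwrite(f'pics/ortho{int(h*1000)}.png',cv2.resize(im,(0,0),fx=1.2,fy=1.2)[...,::-1])
E
```

```text
top inner top 92 mean [0.5265 0.079  0.1001] min [0.5151 0.0681 0.096 ] max [0.537  0.0899 0.1055]
top outer top 205 mean [0.5251 0.0786 0.0827] min [0.5046 0.0582 0.079 ] max [0.547  0.1003 0.0867]
top v top 261 mean [0.5216 0.193  0.063 ] min [0.499  0.1468 0.0583] max [0.5431 0.2099 0.0676]
top jawish 104 mean [0.5244 0.1344 0.0578] min [0.5065 0.1115 0.0521] max [0.538  0.1787 0.0659]
top vial 66 [ 0.4681 -0.165   0.0545] [ 0.4584 -0.1742  0.0507] [ 0.4772 -0.1557  0.0606]
housing ((501.7544860839844, 155.850830078125), (243.35484313964844, 288.23876953125), 0.026231519877910614)
carr ((563.6409301757812, 161.4187774658203), (235.86822509765625, 194.9578399658203), 29.903654098510742)
lamp ((453.7194519042969, 171.20343017578125), (43.08353805541992, 48.520782470703125), 1.1180812120437622)
det ((592.37158203125, 227.04901123046875), (146.63980102539062, 44.50566864013672), 87.72096252441406)
scene inner top 92 mean [0.5239 0.0766 0.0989] min [0.5127 0.0634 0.0962] max [0.5362 0.0891 0.1012]
scene outer top 198 mean [0.52   0.0724 0.0817] min [0.5017 0.0563 0.0791] max [0.547  0.0992 0.0865]
scene v top 233 mean [0.5184 0.191  0.0616] min [0.4963 0.1454 0.0581] max [0.5426 0.2102 0.0652]
scene jawish 112 mean [0.5231 0.1406 0.057 ] min [0.5018 0.1178 0.0525] max [0.537  0.1787 0.0633]
scene vial 110 [ 0.4649 -0.1681  0.0539] [ 0.4564 -0.1765  0.0502] [ 0.4772 -0.1586  0.0576]
```

View pics/ortho63.png

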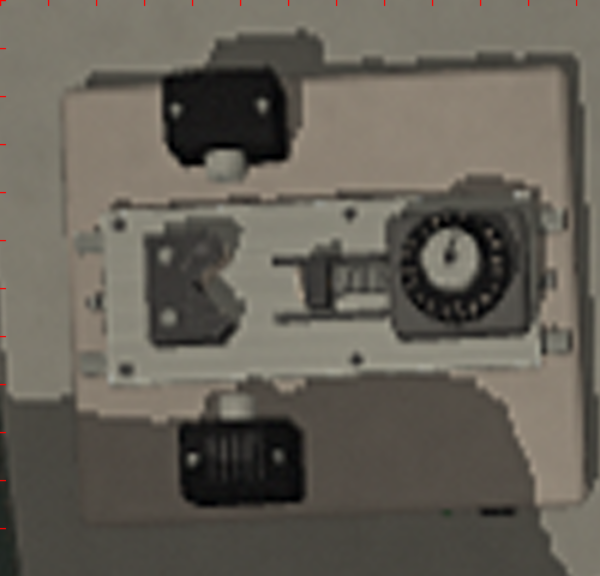

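```bash
cat >> h.py <<'E'
def fitcyl(c,P,x0,rad,z0,z1,R=.03):
    """position of a cylinder by matching silhouette centroid; mask from depth"""
    X,Y,Z=P[...,0],P[...,1],P[...,2]
    m=(np.hypot(X-x0[0],Y-x0[1])<R)&(Z>z0)&(Z<z1+.012)
    v,u=np.nonzero(m); cm=np.array([u.mean(),v.mean()]); a=np.linspace(0,2*np.pi,60)
    x=np.array(x0,float)
    def cen(x):
        pts=np.vstack([np.c_[x[0]+rad*np.cos(a),x[1]+rad*np.sin(a),0*a+z] for z in (z0,z1)])
        h=cv2.convexHull(w2p(c,pts).astype(np.float32)); M=cv2.moments(h); return np.array([M['m10'],M['m01']])/M['m00'],M['m00']
    for _ in range(6):
        e=cm-cen(x)[0]; J=np.array([cen(x+d)[0]-cen(x) [0] for d in np.eye(2)*1e-3]).T/1e-3
        x=x+np.linalg.solve(J,e)
    return x,m.sum(),cen(x)[1]
E
python3 - <<'E'
from h import *
for n in ['top','scene']:
    c=r.capture(n); P=cloud(c)
    for nm,x0,rad,z0,z1 in [('vial',(.467,-.166),.011,.006,.056),('vialtop',(.467,-.166),.011,.045,.056),('knob',(.525,.078),.0115,.089,.101),('pinkA',(.503,-.115),.011,.006,.056),('pinkB',(.42,-.107),.011,.006,.056)]:
        print(n,nm,fitcyl(c,P,x0,rad,z0,z1,.025))
    X,Y,Z=P[...,0],P[...,1],P[...,2]
    m=(Z>.11)&(X>.3)&(X<.9)&(abs(Y)<.35)
    H=np.zeros((12,14)); 
    for x,y,z in P[m]: i=int((x-.3)/.05);j=int((y+.35)/.05); H[i,j]=max(H[i,j],z)
    print(H.round(2))
    if n=='scene': zoom(c,175,135,300,235,6.4,'u1.png')
E
```

```text
top vial (array([ 0.46665184, -0.16466146]), np.int64(109), 108.8954361686483)
top vialtop (array([ 0.46810541, -0.16511185]), np.int64(70), 82.68696976010688)
top knob (array([0.52690994, 0.07954027]), np.int64(98), 97.04723272053525)
top pinkA (array([ 0.50564055, -0.11227666]), np.int64(107), 106.76930089457892)
top pinkB (array([ 0.4251963 , -0.10389007]), np.int64(86), 97.7159295862075)
[[0.   0.   0.   0.   0.   0.   1.2  0.   0.   0.   0.   0.   0.   0.  ]
 [0.   0.   0.   0.   0.   0.   0.   0.   0.   0.   0.   0.   0.   0.  ]
 [0.   0.   0.   0.   0.   0.   0.   0.   0.   0.   0.   0.   0.   0.  ]
 [0.12 0.   0.   0.   0.   0.   0.   0.   0.   0.   0.   0.   0.   0.  ]
 [0.12 0.   0.   0.   0.   0.   0.   0.   0.   0.   0.   0.   0.   0.  ]
 [0.12 0.   0.   0.   0.   0.   0.   0.   0.   0.   0.   0.   0.   0.  ]
 [0.19 0.42 0.42 0.7  0.7  0.42 0.42 0.   0.   0.   0.   0.   0.   0.  ]
 [0.2  0.42 0.42 0.42 0.65 0.52 0.42 0.   0.   0.   0.   0.   0.   0.  ]
 [0.19 0.42 0.42 0.   0.57 0.53 0.42 0.   0.   0.   0.   0.   0.   0.  ]
 [0.   0.42 0.42 0.49 0.51 0.5  0.42 0.   0.   0
[... 760 characters left out ...]
  0.   0.   0.   0.   0.   0.   0.   0.  ]
 [0.11 0.   0.   0.   0.   0.   0.   0.   0.   0.   0.   0.   0.   0.  ]
 [0.11 0.   0.   0.   0.   0.   0.   0.   0.   0.   0.   0.   0.   0.  ]
 [0.11 0.   0.   0.   0.   0.   0.   0.   0.   0.   0.   0.   0.   0.  ]
 [0.19 0.41 0.41 0.44 0.43 0.41 0.41 0.   0.   0.   0.   0.   0.   0.  ]
 [0.19 0.41 0.41 0.44 0.41 0.41 0.35 0.   0.   0.   0.   0.   0.   0.  ]
 [0.19 0.41 0.41 0.41 0.   0.35 0.35 0.   0.   0.   0.   0.   0.   0.  ]
 [0.   0.41 0.41 0.41 0.   0.   0.   0.   0.   0.   0.   0.   0.   0.  ]
 [0.   0.41 0.41 0.   0.   0.   0.   0.   0.   0.   0.   0.   0.   0.  ]
 [0.   0.34 0.35 0.   0.   0.   0.   0.   0.   0.   0.   0.   0.   0.  ]]
```

View pics/u1.png

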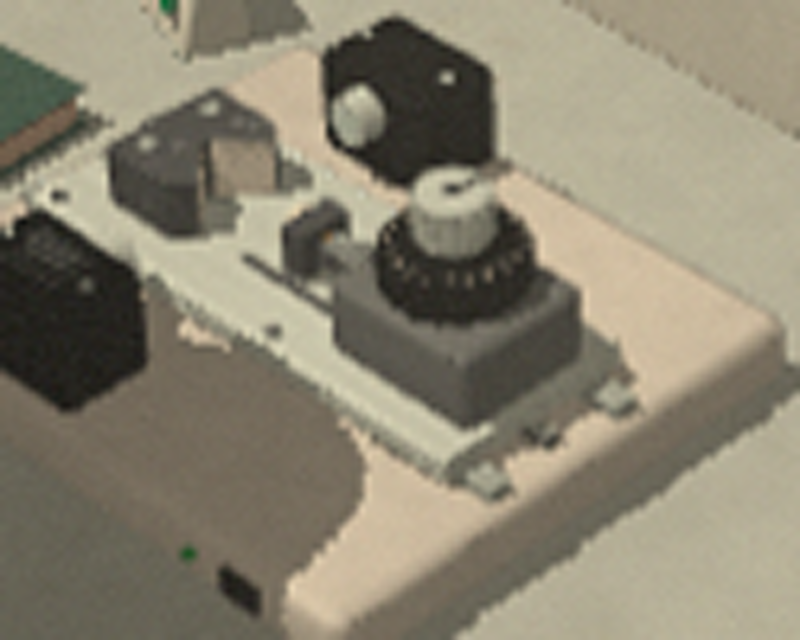

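>>> step_arm(
  steps=[
    [[60, 50, -35, 0, -0.108], [60, 101, -69, 0, -0.216], [60, 151, -104, 0, -0.324], [60, 201, -139, 0, -0.432], [60, 252, -173, 0, -0.54], [60, 302, -208, 0, -0.648], [60, 314, -266, 0, -0.756], [60, 325, -325, 0, -0.864], [60, 337, -383, 0, -0.972], [60, 349, -441, 0, -1.08], [60, 360, -500, 0, -1.19], [60, 372, -558, 0, -1.297]],
  ],
)

```text
time_s: 3.3
tcp_pos: [0.5207, 0.0987, 0.2428]
tcp_rot: [0.69, 0.724, 0.001, 0.0]
wrist_force: [1.1, 0.3, -0.4]
width: 0.703
```

>>> step_arm(
  steps=[
    [[48, -11, -53, 0, 0], [48, -22, -106, 0, 0], [48, -33, -159, 0, 0], [48, -44, -212, 0, 0], [48, -55, -265, 0, 0], [48, -55, -265, -40, 0], [48, -55, -265, -80, 0], [48, -55, -265, -120, 0], [48, -55, -265, -120, 0], [48, -55, -265, -120, 0]],
  ],
)

```text
time_s: 4.55
tcp_pos: [0.4666, -0.1668, 0.124]
tcp_rot: [0.69, 0.724, 0.001, 0.001]
wrist_force: [0.3, -0.1, 1.0]
width: 0.563
```

```bash
python3 - <<'E'
from h import *
s=r.sense(); print(s['tcp_pos'].round(4),s['wrist_force'].round(2),s['ft_torque'].round(3),s['width'])
for n in ['top','scene']:
    c=r.capture(n); P=cloud(c); 
    zoom(c,*((290,180,400,280) if n=='top' else (250,200,400,320)),5,f'g_{n}.png')
E
```

```text
[ 0.4666 -0.1668  0.124 ] [ 0.28 -0.05  0.95] [-0.013 -0.054  0.024] 0.5633268681139006
```

View pics/g_scene.png

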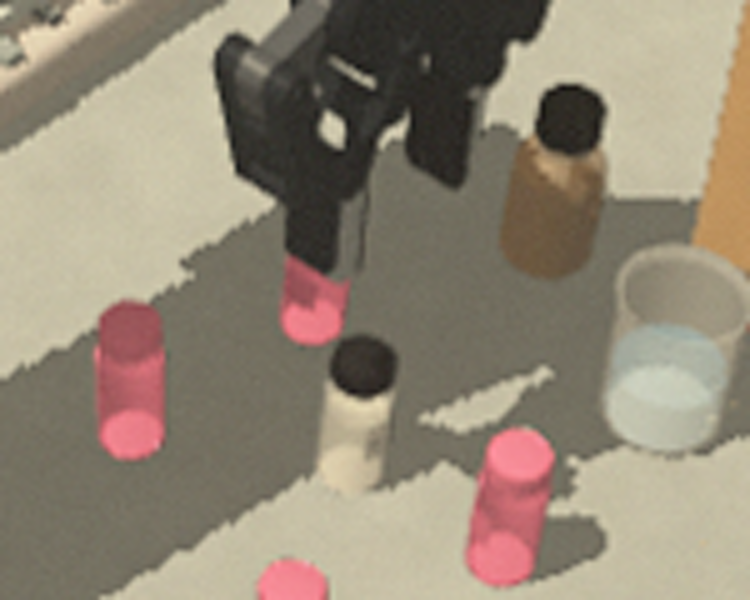

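>>> step_arm(
  steps=[
    [[48, -1, 0, -30, 0], [48, -1, 0, -60, 0], [48, -1, 0, -83, 0], [48, -1, 0, -83, 0], [36, -1, 0, -83, 0], [28, -1, 0, -83, 0], [24, -1, 0, -83, 0], [20, -1, 0, -83, 0], [18, -1, 0, -83, 0], [18, -1, 0, -83, 0], [18, -1, 0, -83, 0]],
  ],
)

```text
time_s: 6.02
tcp_pos: [0.4664, -0.167, 0.0425]
tcp_rot: [0.69, 0.724, 0.002, 0.002]
wrist_force: [-1.1, 0.3, 8.5]
width: 0.227
```

>>> step_arm(
  steps=[
    [[15, 0, 0, 20, 0], [15, 0, 0, 60, 0], [15, 0, 0, 100, 0], [15, 0, 0, 100, 0]],
  ],
)

```text
time_s: 6.52
tcp_pos: [0.4684, -0.1676, 0.1453]
tcp_rot: [0.69, 0.724, 0.004, 0.005]
wrist_force: [0.1, 0.3, -1.3]
width: 0.227
```

```bash
python3 - <<'E'
from h import *
s=r.sense(); print(s['tcp_pos'].round(4),s['wrist_force'].round(2),s['ft_torque'].round(3),s['width']*85.4)
c=r.capture('scene'); zoom(c,250,180,400,300,5,'l_scene.png')
E
```

```text
[ 0.4684 -0.1676  0.1453] [ 0.07  0.25 -1.31] [ 0.005 -0.037 -0.06 ] 19.375823235912392
```

View pics/l_scene.png

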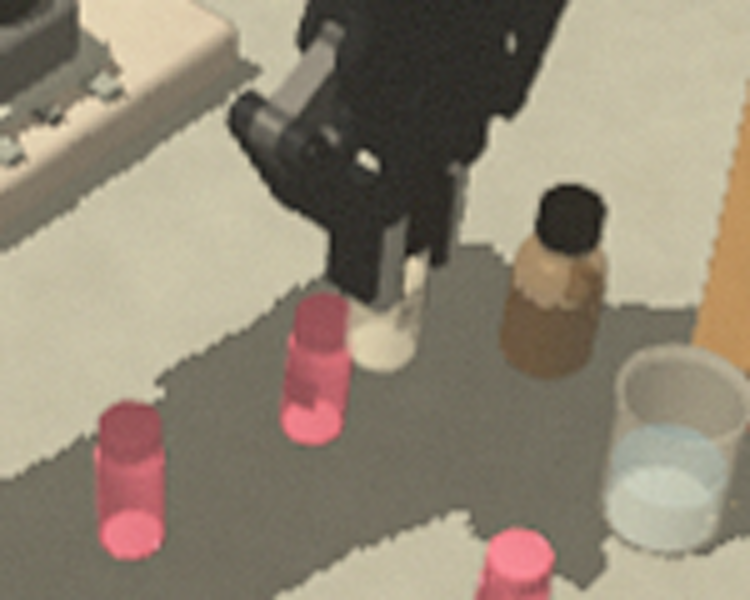

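>>> step_arm(
  steps=[
    [[15, 0, 0, 60, 0], [15, 9, 56, 60, 0], [15, 18, 113, 60, 0], [15, 26, 169, 60, 0], [15, 35, 225, 60, 0], [15, 44, 282, 60, 0], [15, 53, 338, 60, 0], [15, 53, 338, 30, 0], [15, 53, 338, 0, 0], [15, 53, 338, -25, 0], [15, 53, 338, -25, 0], [15, 53, 338, -25, 0]],
  ],
)

```text
time_s: 8.07
tcp_pos: [0.5203, 0.1709, 0.1187]
tcp_rot: [0.69, 0.724, 0.003, 0.003]
wrist_force: [-0.6, 0.7, -0.7]
width: 0.221
```

```bash
python3 - <<'E'
from h import *
s=r.sense(); print(s['tcp_pos'].round(4),s['wrist_force'].round(2),s['ft_torque'].round(3),s['width']*85.4)
for n in ['top','scene']:
    c=r.capture(n); zoom(c,*((150,150,290,270) if n=='top' else (175,120,300,220)),5.5,f'p_{n}.png')
    print(n,w2p(c,[[.521,.170,.071],[.521,.170,.081],[.521,.173,.041]]).round(1).tolist())
E
```

```text
[0.5203 0.1709 0.1187] [-0.57  0.73 -0.66] [ 0.013  0.017 -0.01 ] 18.885424250335223
top [[193.0, 206.8], [192.3, 206.1], [193.7, 209.0]]
scene [[212.2, 156.9], [211.9, 152.6], [212.2, 168.7]]
```

View pics/p_scene.png

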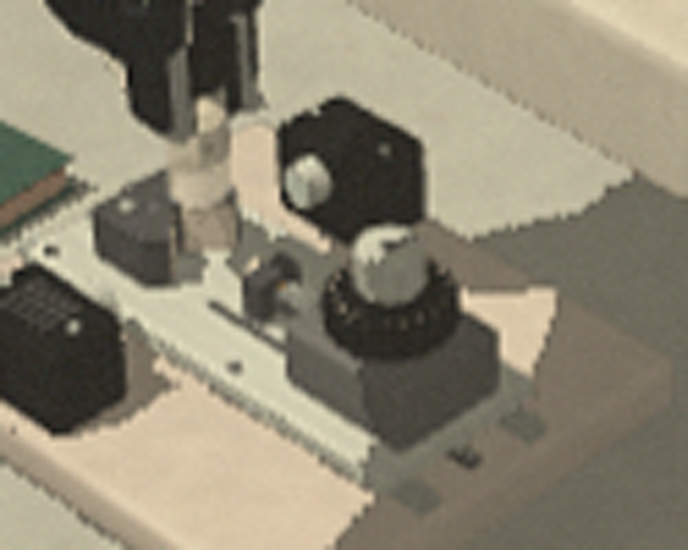

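View pics/p_top.png

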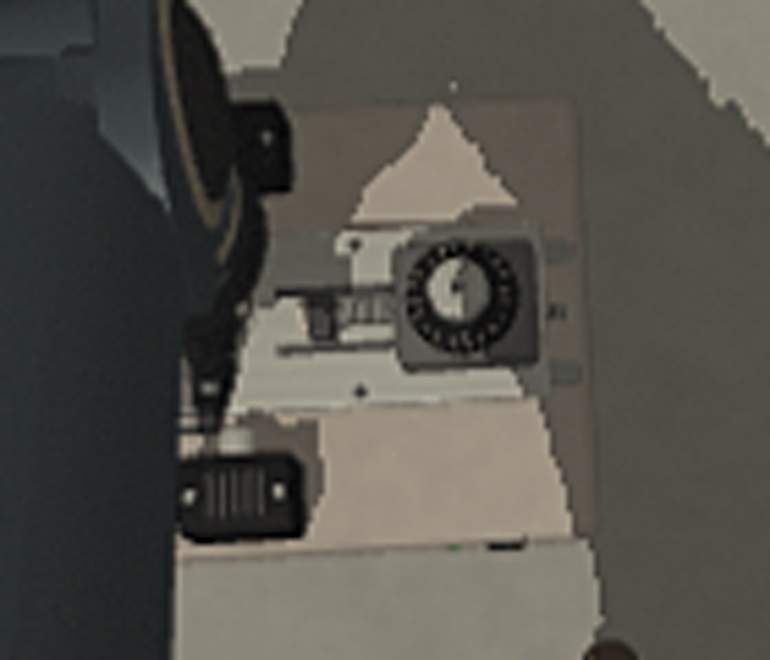

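```bash
python3 - <<'E'
from h import *
c=r.capture('scene'); P=cloud(c); X,Y,Z=P[...,0],P[...,1],P[...,2]
m=(np.hypot(X-.519,Y-.169)<.025)&(Z>.066)&(Z<.125)
v,u=np.nonzero(m); print(len(u),u.min(),u.max(),v.min(),v.max())
for row in range(v.min(),v.max()+1):
    s=u[v==row]; print(row,s.min(),s.max(),Z[row,s].mean().round(4),end=' | ')
for y in (.167,.169,.171):
  for z in (.076,.09):
    a=np.linspace(0,6.28,60); q=w2p(c,np.c_[.520+.011*np.cos(a),y+.011*np.sin(a),0*a+z]); print('\n',y,z,q.min(0).round(1),q.max(0).round(1))
print(fitcyl(c,P,(.525,.078),.0115,.089,.101,.025))
E
```

```text
312 198 221 130 157
130 221 221 0.1249 | 131 221 221 0.122 | 132 219 221 0.1231 | 133 215 221 0.1227 | 134 216 221 0.1206 | 135 214 220 0.1203 | 136 210 220 0.1206 | 137 198 220 0.1189 | 138 198 220 0.1181 | 139 199 219 0.1189 | 140 199 218 0.1178 | 141 199 216 0.1166 | 142 201 216 0.1146 | 143 202 216 0.1116 | 144 204 216 0.109 | 145 205 216 0.1056 | 146 205 216 0.1028 | 147 205 216 0.0998 | 148 205 216 0.0973 | 149 205 216 0.0948 | 150 205 216 0.0929 | 151 205 216 0.0903 | 152 205 216 0.0885 | 153 205 216 0.0856 | 154 205 216 0.0837 | 155 206 216 0.0825 | 156 206 215 0.0794 | 157 208 214 0.0776 | 
 0.167 0.076 [206.9 152.3] [218.4 159. ]

 0.167 0.09 [206.4 146.3] [218.  152.9]

 0.169 0.076 [206.2 151.9] [217.7 158.5]

 0.169 0.09 [205.7 145.9] [217.3 152.5]

 0.171 0.076 [205.6 151.5] [217.  158.1]

 0.171 0.09 [205.1 145.4] [216.6 152. ]
(array([0.52425495, 0.0767313 ]), np.int64(138), 143.72318815626204)
```

>>> step_arm(
  steps=[
    [[15, 0, -2, -10, 0], [15, 0, -2, -22, 0], [15, 0, -2, -31, 0], [15, 0, -2, -31, 0], [15, 0, -2, -31, 0]],
  ],
)

```text
time_s: 8.85
tcp_pos: [0.521, 0.1692, 0.0886]
tcp_rot: [0.69, 0.724, 0.004, 0.003]
wrist_force: [-0.3, -0.1, -0.4]
width: 0.227
```

>>> step_arm(
  steps=[
    [[15, 0, 0, -2, 0], [15, 0, 0, -3, 0], [15, 0, 0, -4, 0], [15, 0, 0, -4, 0]],
  ],
)

```text
time_s: 9.35
tcp_pos: [0.5209, 0.1692, 0.0845]
tcp_rot: [0.69, 0.724, 0.004, 0.003]
wrist_force: [-0.6, -0.5, 0.5]
width: 0.225
```

>>> step_arm(
  steps=[
    [[15, 0, 0, -1, 0], [15, 0, 0, -1, 0]],
  ],
)

```text
time_s: 9.6
tcp_pos: [0.521, 0.1692, 0.0836]
tcp_rot: [0.69, 0.724, 0.004, 0.003]
wrist_force: [-0.0, -0.6, 0.4]
width: 0.225
```

>>> step_arm(
  steps=[
    [[15, 0, 0, -1, 0], [15, 0, 0, -1, 0]],
  ],
)

```text
time_s: 9.85
tcp_pos: [0.5212, 0.1692, 0.0835]
tcp_rot: [0.69, 0.724, 0.004, 0.003]
wrist_force: [-3.1, -0.4, 7.1]
width: 0.224
```

>>> step_arm(
  steps=[
    [[21, 0, 0, 0.6, 0], [24, 0, 0, 0.6, 0], [28, 0, 0, 0.6, 0], [34, 0, 0, 0.6, 0], [38, 0, 0, 0.6, 0], [38, 0, 0, 0.6, 0]],
  ],
)

```text
time_s: 10.6
tcp_pos: [0.5212, 0.1692, 0.0841]
tcp_rot: [0.69, 0.724, 0.004, 0.003]
wrist_force: [0.7, -0.4, -0.5]
width: 0.444
```

```bash
python3 - <<'E'
from h import *
s=r.sense(); print(s['tcp_pos'].round(4),s['wrist_force'].round(2),s['ft_torque'].round(3),s['width']*85.4)
c=r.capture('scene'); zoom(c,175,120,300,220,5.5,'q.png')
E
```

```text
[0.5212 0.1692 0.0841] [ 0.66 -0.39 -0.53] [-0.013  0.013 -0.016] 37.93609267016764
```

View pics/q.png

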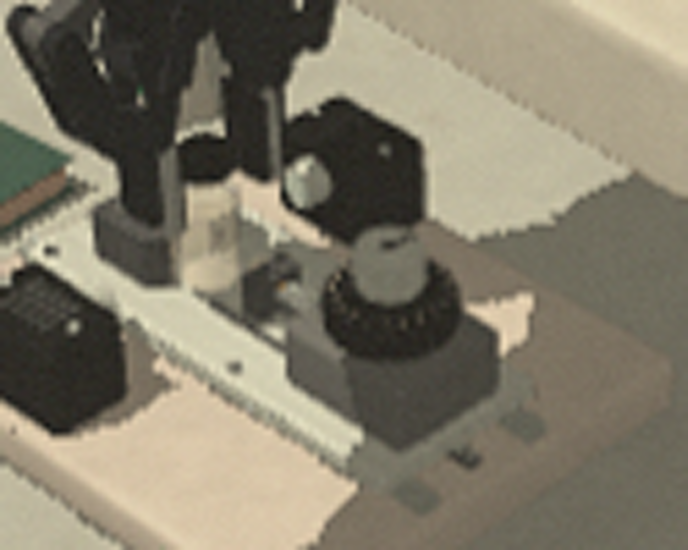

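>>> step_arm(
  steps=[
    [[38, 0, 0, 15, 0], [38, 0, 0, 40, 0], [38, 0, 0, 75, 0], [38, 0, 0, 75, 0]],
  ],
)

```text
time_s: 11.15
tcp_pos: [0.5234, 0.1697, 0.1627]
tcp_rot: [0.69, 0.724, 0.008, 0.004]
wrist_force: [0.7, 0.5, -1.1]
width: 0.446
```

```bash
python3 - <<'E'
from h import *
s=r.sense(); print(s['tcp_pos'].round(4),s['wrist_force'].round(2),s['ft_torque'].round(3),s['qpos'].round(3))
for n in ['scene','top']:
    c=r.capture(n); P=cloud(c); zoom(c,*((150,150,290,270) if n=='top' else (175,120,300,220)),5.5,f'r_{n}.png')
    print(n,'vial',fitcyl(c,P,(.521,.170),.011,.066,.097,.02),'knob',fitcyl(c,P,(.525,.078),.0115,.089,.101,.025))
E
```

```text
[0.5234 0.1697 0.1627] [ 0.68  0.51 -1.14] [-0.023  0.052 -0.028] [-0.745  0.364  0.446  1.949 -0.204  0.854 -0.144]
scene vial (array([0.51881296, 0.16651678]), np.int64(199), 214.836475946242) knob (array([0.52406637, 0.07676534]), np.int64(139), 143.75066843093373)
top vial (array([0.52183032, 0.16579657]), np.int64(63), 109.26307863963302) knob (array([0.52695411, 0.07942921]), np.int64(98), 97.04483940813225)
```

View pics/r_scene.png

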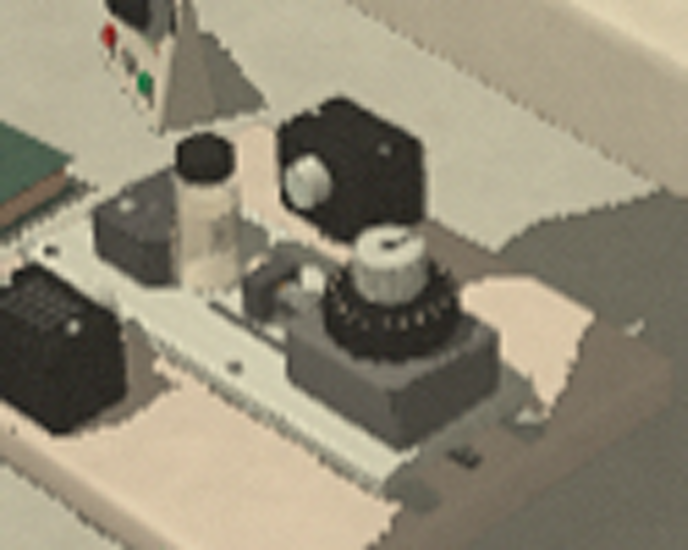

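>>> step_arm(
  steps=[
    [[38, 1, -45, 0, 0], [38, 2, -91, 0, 0], [38, 2, -91, -20, 0], [38, 2, -91, -40, 0], [38, 2, -91, -40, 0], [38, 2, -91, -40, 0]],
  ],
)

```text
time_s: 12.0
tcp_pos: [0.5233, 0.0784, 0.1199]
tcp_rot: [0.69, 0.724, 0.005, 0.003]
wrist_force: [0.2, -1.0, 0.9]
width: 0.444
```

```bash
python3 - <<'E'
from h import *
s=r.sense(); print(s['tcp_pos'].round(4),s['wrist_force'].round(2),s['ft_torque'].round(3),s['qpos'].round(3))
c=r.capture('scene'); zoom(c,175,120,300,220,5.5,'k1.png')
E
```

```text
[0.5233 0.0784 0.1199] [ 0.23 -1.02  0.89] [ 0.027 -0.006 -0.012] [-0.582  0.398  0.446  2.028 -0.247  0.755  0.061]
```

View pics/k1.png

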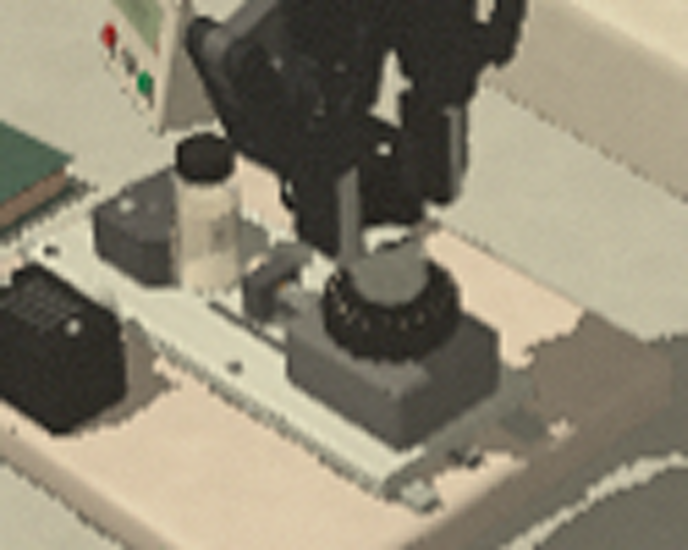

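>>> step_arm(
  steps=[
    [[34, 2, 0, -8, 0], [34, 2, 0, -16, 0], [34, 2, 0, -20, 0], [34, 2, 0, -20, 0], [30, 2, 0, -20, 0], [30, 2, 0, -20, 0]],
  ],
)

```text
time_s: 12.8
tcp_pos: [0.5257, 0.0785, 0.1005]
tcp_rot: [0.69, 0.724, 0.005, 0.004]
wrist_force: [-0.2, -0.3, 0.8]
width: 0.348
```

>>> step_arm(
  steps=[
    [[27, 0, 0, 0, 0], [25, 0, 0, 0, 0], [24, 0, 0, 0, 0], [24, 0, 0, 0, 0]],
  ],
)

```text
time_s: 13.3
tcp_pos: [0.5257, 0.0784, 0.1005]
tcp_rot: [0.69, 0.724, 0.005, 0.004]
wrist_force: [-0.2, -0.0, 1.0]
width: 0.28
```

```bash
python3 - <<'E'
from h import *
s=r.sense(); print(s['tcp_pos'].round(4),s['wrist_force'].round(2),s['ft_torque'].round(3),s['width']*85.4)
E
```

```text
[0.5257 0.0784 0.1005] [-0.24 -0.01  1.04] [-0.001  0.097 -0.027] 23.923235782809133
```

>>> step_arm(
  steps=[
    [[22, 0, 0, 0, 0], [21, 0, 0, 0, 0], [20, 0, 0, 0, 0], [15, 0, 0, 0, 0], [15, 0, 0, 0, 0], [15, 0, 0, 0, 0]],
  ],
)

```text
time_s: 14.05
tcp_pos: [0.5259, 0.0785, 0.1008]
tcp_rot: [0.69, 0.724, 0.006, 0.004]
wrist_force: [-0.7, -0.8, 5.3]
width: 0.235
```

```bash
python3 - <<'E'
from h import *
s=r.sense(); print(s['tcp_pos'].round(4),s['wrist_force'].round(2),s['ft_torque'].round(3),s['width']*85.4)
E
```

```text
[0.5259 0.0785 0.1008] [-0.73 -0.81  5.28] [-0.052  0.135  0.027] 20.088370393778348
```

>>> step_arm(
  steps=[
    [[15, 0, 0, 0, -0.1], [15, 0, 0, 0, -0.2], [15, 0, 0, 0, -0.3], [15, 0, 0, 0, -0.4], [15, 0, 0, 0, -0.5], [15, 0, 0, 0, -0.5]],
  ],
)

```text
time_s: 14.8
tcp_pos: [0.5258, 0.0785, 0.1008]
tcp_rot: [0.847, 0.531, 0.004, 0.005]
wrist_force: [-0.2, -0.8, 4.3]
width: 0.234
```

```bash
cat > st.py <<'E'
from h import *
import sys
T=[];F=[]
n=int(sys.argv[2]) if len(sys.argv)>2 else 4
for i in range(n):
    c=r.capture('scene'); s=r.sense(); T.append(s['ft_torque']); F.append(s['wrist_force'])
zoom(c,175,120,300,220,5.5,sys.argv[1]+'.png')
T=np.array(T);F=np.array(F)
q=s['tcp_rot']; print('t',s['time_s'],s['tcp_pos'].round(4),'yaw',round(2*np.arctan2(q[1],q[0])-np.pi/2,4),'F',F.mean(0).round(2),'T',T.mean(0).round(3),'sdTz',T[:,2].std().round(4),'w',round(s['width']*85.4,2),'q7',s['qpos'][6].round(3))
P=cloud(c)
for n,x0,rad,a,b in [('knob',(.525,.078),.0115,.089,.101),('vial',(.521,.170),.011,.066,.097)]:
    try: print(n,fitcyl(c,P,x0,rad,a,b,.02))
    except Exception as e: print(e)
# pixel centroid of cap (dark, z>.085 near vial)
E
python3 st.py a1 6
```

```text
t 15.1 [0.5258 0.0785 0.1008] yaw -0.4508 F [-1.14  0.03  4.81] T [ 0.014  0.241 -0.027] sdTz 0.0276 w 19.96 q7 -0.339
knob (array([0.52762863, 0.07711296]), np.int64(219), 143.06196162302513)
vial (array([0.5189504 , 0.16696521]), np.int64(188), 214.71880938590039)
```

View pics/a1.png

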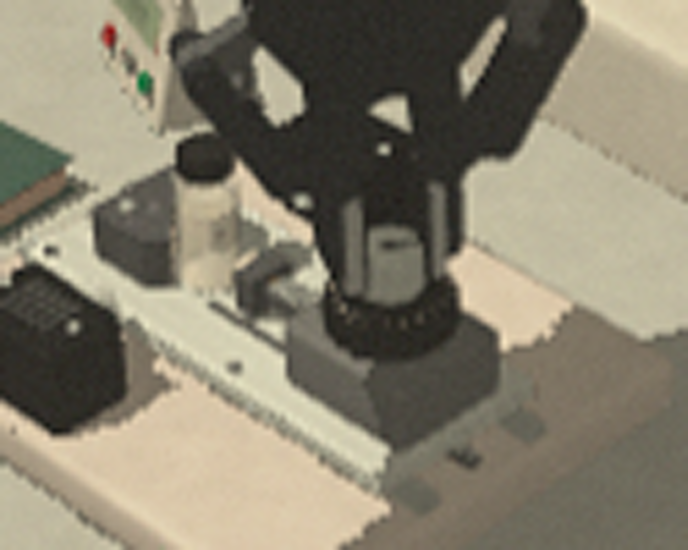

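```bash
sed -i "s/T.append(s\['ft_torque'\])/T.append(np.r_[s['ft_torque'],s['tau'][6]])/; s/'sdTz',T\[:,2\].std().round(4)/'sd',T[:,2:].std(0).round(4)/" st.py; python3 st.py a2 4
```

```text
t 15.3 [0.5258 0.0786 0.1008] yaw -0.451 F [-0.98  0.12  4.54] T [ 0.063  0.312  0.03  -0.024] sd [0.027  0.0037] w 20.25 q7 -0.34
knob (array([0.52734623, 0.07728165]), np.int64(224), 143.08253275603056)
vial (array([0.51910997, 0.16713099]), np.int64(191), 214.65119662613142)
```

>>> step_arm(
  steps=[
    [[15, 0, 0, 0, -0.1], [15, 0, 0, 0, -0.2], [15, 0, 0, 0, -0.25]],
  ],
)

```text
time_s: 15.68
tcp_pos: [0.5258, 0.0786, 0.1008]
tcp_rot: [0.907, 0.421, 0.004, 0.005]
wrist_force: [-0.7, 1.2, 5.4]
width: 0.234
```

```bash
python3 st.py a3 6
```

```text
t 15.975 [0.5258 0.0786 0.1008] yaw -0.701 F [-1.47  0.15  4.9 ] T [ 0.048  0.307 -0.059 -0.003] sd [0.0262 0.0546] w 19.79 q7 -0.547
knob (array([0.52440882, 0.07769374]), np.int64(205), 143.52896226302255)
vial (array([0.51875412, 0.16663699]), np.int64(195), 214.82632341526914)
```

View pics/a3.png

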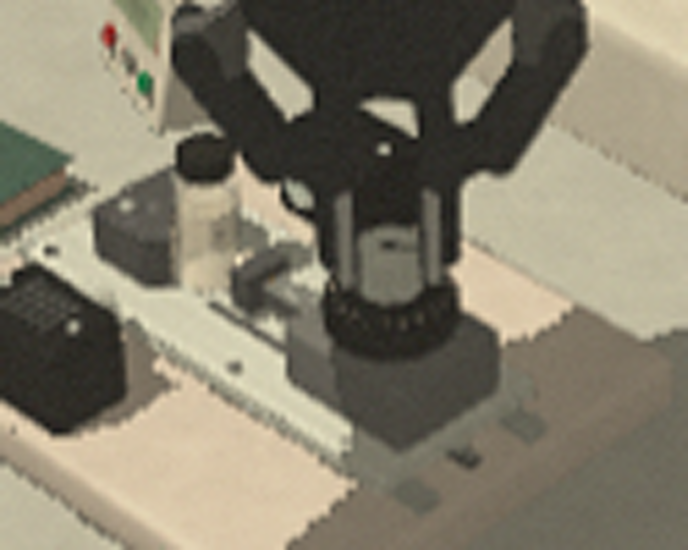

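```bash
cat >> st.py <<'E'
print('tau6',T[:,3].round(3))
g=c['img'].astype(int).sum(2); sub=g[140:160,200:222]; m=sub<140; v,u=np.nonzero(m); print('cap',len(u),(u.mean()+200).round(2),(v.mean()+140).round(2))
E
python3 st.py a4 3
```

```text
t 16.125 [0.5258 0.0786 0.1008] yaw -0.701 F [-1.73  0.35  4.88] T [ 0.057  0.309 -0.08   0.042] sd [0.0064 0.0002] w 20.11 q7 -0.547
knob (array([0.52445302, 0.0776093 ]), np.int64(208), 143.5358296856284)
vial (array([0.51901632, 0.16695897]), np.int64(196), 214.70532623166218)
tau6 [0.041 0.042 0.042]
cap 99 215.24 146.03
```

>>> step_arm(
  steps=[
    [[15, 0, 0, 0, -0.1], [15, 0, 0, 0, -0.2], [15, 0, 0, 0, -0.2]],
  ],
)

```text
time_s: 16.5
tcp_pos: [0.5258, 0.0786, 0.1008]
tcp_rot: [0.944, 0.329, 0.003, 0.006]
wrist_force: [-1.2, 0.9, 5.4]
width: 0.233
```

```bash
python3 st.py a5 6
```

```text
t 16.8 [0.5258 0.0786 0.1008] yaw -0.9009 F [-1.35  0.43  5.04] T [ 0.111  0.308 -0.045  0.036] sd [0.022 0.007] w 19.96 q7 -0.71
knob (array([0.52418   , 0.07890604]), np.int64(215), 143.35932456457522)
vial (array([0.51889584, 0.16678207]), np.int64(197), 214.76653445593547)
tau6 [0.021 0.039 0.041 0.04  0.038 0.037]
cap 83 215.0 146.28
```

View pics/a5.png

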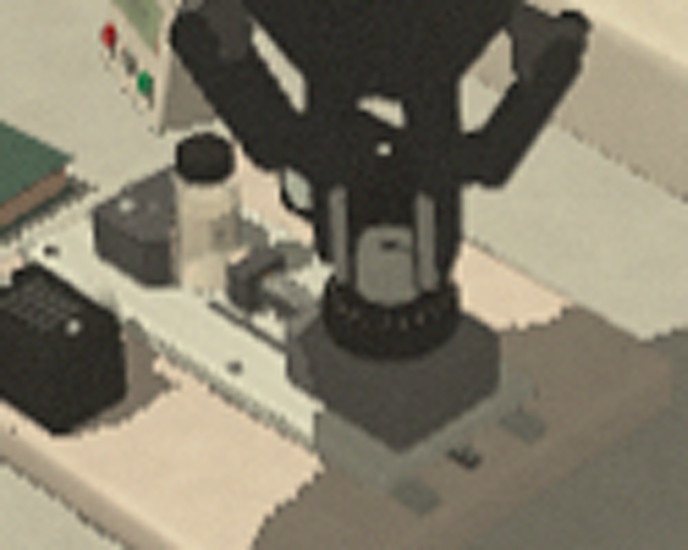

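```bash
sed -i '$d' st.py; cat >> st.py <<'E'
g=c['img'].astype(int).sum(2); sub=g[142:156,204:220]; m=sub<150; v,u=np.nonzero(m); print('cap',len(u),(u.mean()+204).round(2),(v.mean()+142).round(2))
E
python3 st.py a4 1
```

```text
t 16.85 [0.5258 0.0786 0.1008] yaw -0.9009 F [-1.48  0.69  3.58] T [ 0.067  0.269 -0.037  0.035] sd [0. 0.] w 20.02 q7 -0.71
knob (array([0.52433636, 0.07874818]), np.int64(217), 143.35911880328786)
vial (array([0.51895605, 0.16679463]), np.int64(197), 214.75061223004013)
tau6 [0.035]
cap 72 212.54 147.82
```

>>> step_arm(
  steps=[
    [[15, 0, 0, 0, -0.1], [15, 0, 0, 0, -0.2], [15, 0, 0, 0, -0.2]],
  ],
)

```text
time_s: 17.23
tcp_pos: [0.5258, 0.0787, 0.1008]
tcp_rot: [0.973, 0.233, 0.003, 0.006]
wrist_force: [-1.5, 0.7, 4.4]
width: 0.233
```

```bash
python3 st.py a6 4
```

```text
t 17.425 [0.5258 0.0787 0.1008] yaw -1.1007 F [-1.8   0.45  4.92] T [ 0.126  0.322 -0.036  0.035] sd [0.0183 0.0084] w 20.08 q7 -0.873
knob (array([0.52417107, 0.08186385]), np.int64(210), 142.8500815506559)
vial (array([0.51921617, 0.16692458]), np.int64(195), 214.6674042828381)
tau6 [0.021 0.039 0.041 0.04 ]
cap 62 211.84 148.53
```

>>> step_arm(
  steps=[
    [[15, 0, 0, 0, -0.1], [15, 0, 0, 0, -0.2], [15, 0, 0, 0, -0.2]],
  ],
)

```text
time_s: 17.8
tcp_pos: [0.5257, 0.0787, 0.1008]
tcp_rot: [0.991, 0.135, 0.002, 0.006]
wrist_force: [-1.5, 0.2, 5.5]
width: 0.23
```

```bash
python3 st.py a7 4
```

```text
t 18.0 [0.5258 0.0787 0.1008] yaw -1.3004 F [-1.49  0.3   4.91] T [ 0.124  0.321 -0.051  0.036] sd [0.0104 0.0084] w 19.98 q7 -1.033
knob (array([0.52419258, 0.08310428]), np.int64(209), 142.63289451715536)
vial (array([0.51898793, 0.16698565]), np.int64(196), 214.70655143342447)
tau6 [0.021 0.039 0.042 0.041]
cap 62 211.56 148.71
```

View pics/a7.png

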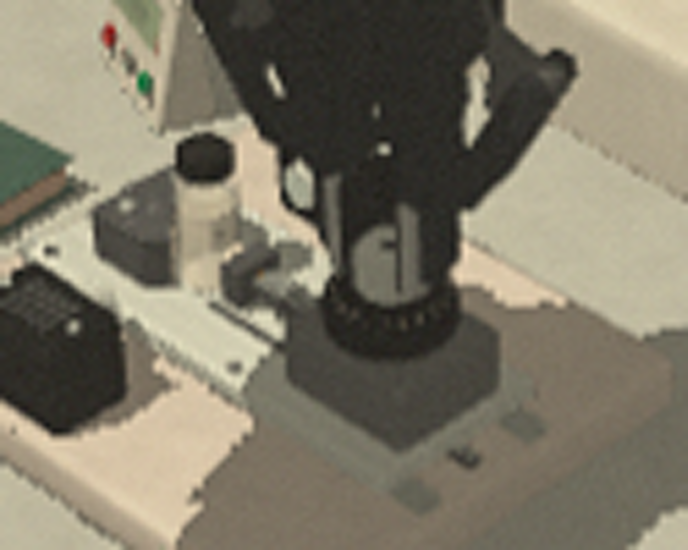

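>>> step_arm(
  steps=[
    [[15, 0, 0, 0, -0.1], [15, 0, 0, 0, -0.2], [15, 0, 0, 0, -0.2]],
  ],
)

```text
time_s: 18.38
tcp_pos: [0.5258, 0.0788, 0.1008]
tcp_rot: [0.999, 0.035, 0.001, 0.006]
wrist_force: [-1.9, 1.3, 5.4]
width: 0.229
```

```bash
python3 st.py a8 4
```

```text
t 18.575 [0.5257 0.0788 0.1008] yaw -1.5 F [-1.32  0.63  5.11] T [ 0.138  0.286 -0.032  0.036] sd [0.0204 0.0084] w 19.88 q7 -1.192
knob (array([0.52445077, 0.08492804]), np.int64(195), 142.27475005527958)
vial (array([0.51923841, 0.16763406]), np.int64(192), 214.5251902351156)
tau6 [0.021 0.039 0.042 0.041]
cap 63 211.52 148.63
```

View pics/a8.png

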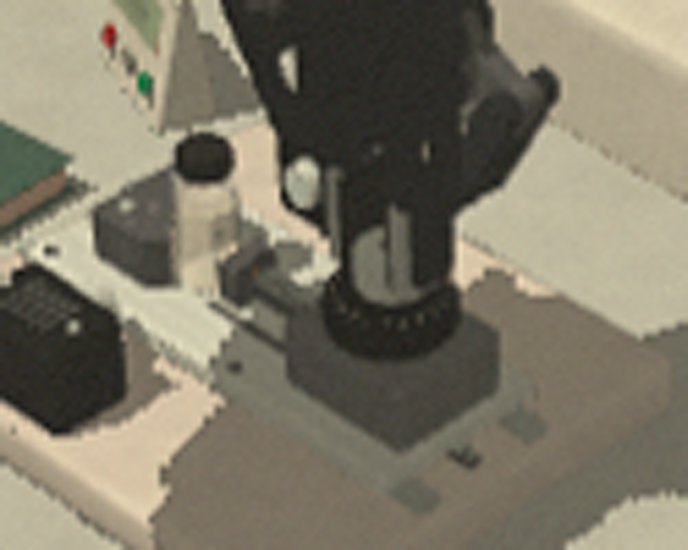

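>>> step_arm(
  steps=[
    [[15, 0, 0, 0, -0.08], [15, 0, 0, 0, -0.15], [15, 0, 0, 0, -0.15]],
  ],
)

```text
time_s: 18.95
tcp_pos: [0.5258, 0.0788, 0.1008]
tcp_rot: [0.999, -0.04, 0.001, 0.006]
wrist_force: [-1.4, 1.5, 5.3]
width: 0.236
```

```bash
python3 st.py a9 4
```

```text
t 19.15 [0.5258 0.0788 0.1008] yaw -1.6495 F [-1.58  0.41  5.17] T [ 0.149  0.291 -0.057  0.038] sd [0.0469 0.0057] w 19.95 q7 -1.311
knob (array([0.52331655, 0.08427262]), np.int64(174), 142.585104094469)
vial (array([0.51893619, 0.16893617]), np.int64(196), 214.34098145819735)
tau6 [0.028 0.04  0.042 0.041]
cap 62 211.23 148.31
```

>>> step_arm(
  steps=[
    [[15, 0, 0, 0, -0.08], [15, 0, 0, 0, -0.15], [15, 0, 0, 0, -0.15]],
  ],
)

```text
time_s: 19.52
tcp_pos: [0.5258, 0.0788, 0.1008]
tcp_rot: [0.993, -0.114, 0.0, 0.007]
wrist_force: [-1.4, 0.7, 5.7]
width: 0.231
```

```bash
python3 st.py a10 4
```

```text
t 19.725 [0.5258 0.0789 0.1008] yaw -1.7991 F [-1.14  0.35  4.93] T [ 0.152  0.33  -0.042  0.038] sd [0.031  0.0057] w 20.03 q7 -1.429
knob (array([0.52288282, 0.08352551]), np.int64(145), 142.7894743393408)
vial (array([0.51907324, 0.16952362]), np.int64(197), 214.19701111142058)
tau6 [0.028 0.04  0.042 0.041]
cap 66 211.0 147.61
```

Small steps from here.

>>> step_arm(
  steps=[
    [[15, 0, 0, 0, -0.06], [15, 0, 0, 0, -0.06], [15, 0, 0, 0, -0.06]],
  ],
)

```text
time_s: 20.1
tcp_pos: [0.5258, 0.0789, 0.1008]
tcp_rot: [0.99, -0.143, 0.0, 0.006]
wrist_force: [-1.6, 1.2, 6.2]
width: 0.237
```

```bash
python3 st.py a11 3
```

```text
t 20.25 [0.5258 0.0789 0.1008] yaw -1.8585 F [-1.65  0.86  5.43] T [ 0.156  0.326 -0.055  0.041] sd [0.0259 0.0003] w 19.82 q7 -1.476
knob (array([0.52214188, 0.08463165]), np.int64(124), 142.728526985622)
vial (array([0.51967703, 0.17002943]), np.int64(196), 213.96524939895608)
tau6 [0.042 0.041 0.041]
cap 68 211.0 147.5
```

>>> step_arm(
  steps=[
    [[15, 0, 0, 0, -0.05], [15, 0, 0, 0, -0.05], [15, 0, 0, 0, -0.05]],
  ],
)

```text
time_s: 20.62
tcp_pos: [0.5258, 0.0789, 0.1008]
tcp_rot: [0.986, -0.168, 0.0, 0.006]
wrist_force: [-1.4, 0.7, 4.9]
width: 0.233
```

```bash
python3 st.py a12 3
```

```text
t 20.775 [0.5258 0.0789 0.1008] yaw -1.9079 F [-1.61  0.81  4.79] T [ 0.163  0.293 -0.061  0.034] sd [0.0065 0.0002] w 19.7 q7 -1.515
knob (array([0.52270166, 0.08261244]), np.int64(122), 142.97870535694528)
vial (array([0.51942519, 0.16990136]), np.int64(195), 214.0457896181615)
tau6 [0.035 0.034 0.034]
cap 70 210.5 147.57
```

>>> step_arm(
  steps=[
    [[15, 0, 0, 0, -0.05], [15, 0, 0, 0, -0.05], [15, 0, 0, 0, -0.05]],
  ],
)

```text
time_s: 21.15
tcp_pos: [0.5258, 0.0789, 0.1008]
tcp_rot: [0.981, -0.192, -0.0, 0.007]
wrist_force: [-1.3, 0.9, 6.0]
width: 0.234
```

```bash
python3 st.py a13 2
```

```text
t 21.25 [0.5258 0.0789 0.1008] yaw -1.957 F [-1.43  0.72  5.65] T [ 0.202  0.315  0.016 -0.015] sd [0.0088 0.0001] w 19.96 q7 -1.553
knob (array([0.52215813, 0.08346944]), np.int64(110), 142.92611052526627)
vial (array([0.5195165 , 0.17045357]), np.int64(190), 213.91897869086824)
tau6 [-0.015 -0.016]
cap 70 210.5 147.57
```

```bash
python3 st.py a14 3
```

```text
t 21.4 [0.5258 0.0789 0.1008] yaw -1.957 F [-1.03  0.27  5.38] T [ 0.152  0.278  0.022 -0.016] sd [0.0169 0.0001] w 19.88 q7 -1.553
knob (array([0.52175769, 0.08269159]), np.int64(106), 143.13066110154614)
vial (array([0.51949896, 0.1705408 ]), np.int64(188), 213.90619082422927)
tau6 [-0.016 -0.016 -0.016]
cap 70 210.5 147.57
```

View pics/a14.png

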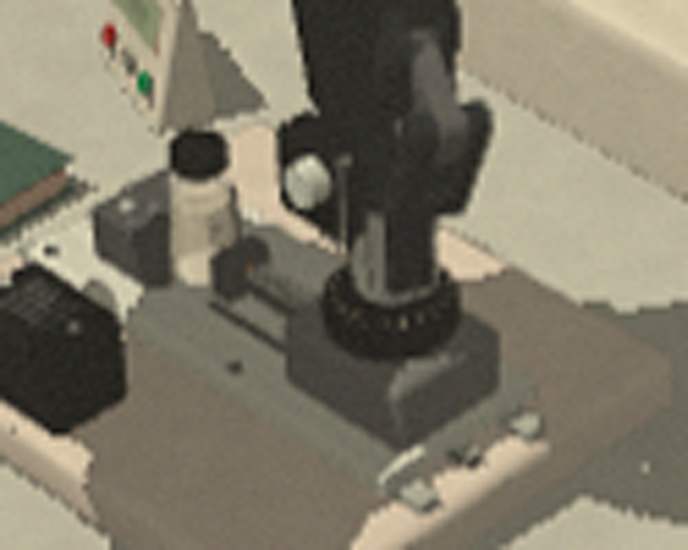

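>>> step_arm(
  steps=[
    [[15, 0, 0, 0, -0.012], [15, 0, 0, 0, -0.012]],
  ],
)

```text
time_s: 21.65
tcp_pos: [0.5258, 0.0789, 0.1008]
tcp_rot: [0.98, -0.198, -0.0, 0.007]
wrist_force: [-0.8, 1.2, 5.9]
width: 0.234
```

```bash
python3 st.py a15 4
```

```text
t 21.85 [0.5258 0.0789 0.1008] yaw -1.9687 F [-1.58  0.64  5.5 ] T [ 0.163  0.277  0.061 -0.047] sd [0.0173 0.0001] w 20.16 q7 -1.563
knob (array([0.52181744, 0.08220886]), np.int64(113), 143.2037114200648)
vial (array([0.51919697, 0.1700998 ]), np.int64(194), 214.0582134395372)
tau6 [-0.047 -0.047 -0.047 -0.047]
cap 69 210.43 147.54
```

>>> step_arm(
  steps=[
    [[15, 0, 0, 0, -0.008], [15, 0, 0, 0, -0.008]],
  ],
)

```text
time_s: 22.1
tcp_pos: [0.5258, 0.0788, 0.1008]
tcp_rot: [0.979, -0.201, -0.0, 0.007]
wrist_force: [-1.3, 0.7, 4.1]
width: 0.235
```

```bash
python3 st.py a16 2 | grep -v vial
```

```text
t 22.2 [0.5258 0.0789 0.1008] yaw -1.9765 F [-0.69  1.05  4.86] T [ 0.165  0.277  0.079 -0.07 ] sd [0.0177 0.0002] w 19.91 q7 -1.569
knob (array([0.52142737, 0.08231251]), np.int64(105), 143.2543508830713)
tau6 [-0.07 -0.07]
cap 69 210.43 147.54
```

>>> step_arm(
  steps=[
    [[15, 0, 0, 0, -0.005], [15, 0, 0, 0, -0.005]],
  ],
)

```text
time_s: 22.45
tcp_pos: [0.5258, 0.0789, 0.1008]
tcp_rot: [0.979, -0.204, -0.0, 0.007]
wrist_force: [-0.6, 1.4, 5.4]
width: 0.233
```

```bash
python3 st.py a17 2 | grep -v vial
```

```text
t 22.55 [0.5258 0.0789 0.1008] yaw -1.9812 F [-0.91  0.36  5.15] T [ 0.16   0.344  0.089 -0.099] sd [0.0292 0.0001] w 19.69 q7 -1.573
knob (array([0.52157212, 0.08176426]), np.int64(106), 143.32370253303088)
tau6 [-0.099 -0.099]
cap 69 210.43 147.54
```

>>> step_arm(
  steps=[
    [[24, 0, 0, 0, 0], [32, 0, 0, 0, 0], [36, 0, 0, 0, 0], [36, 0, 0, 20, 0], [36, 0, 0, 50, 0], [36, 0, 0, 80, 0], [36, 0, -40, 120, 0], [36, 0, -80, 120, 0], [36, 0, -120, 120, 0], [36, 0, -120, 120, 0]],
  ],
)

```text
time_s: 23.8
tcp_pos: [0.5255, -0.0452, 0.2226]
tcp_rot: [0.978, -0.207, 0.001, 0.007]
wrist_force: [-0.9, -0.2, 0.1]
width: 0.424
```

```bash
python3 st.py b1 2; python3 - <<'E'
from h import *
c=r.capture('top'); P=cloud(c); zoom(c,150,150,290,270,5.5,'b1t.png')
print('knob',fitcyl(c,P,(.525,.078),.0115,.089,.101,.025))
print('vial',fitcyl(c,P,(.521,.172),.011,.066,.097,.02))
E
```

```text
t 23.9 [ 0.526  -0.0413  0.2217] yaw -1.9823 F [0.78 0.49 0.51] T [0.073 0.004 0.016 0.013] sd [0.0111 0.0121] w 36.25 q7 -1.512
knob (array([0.52422042, 0.07689182]), np.int64(134), 143.70143461355474)
vial (array([0.51880117, 0.16973464]), np.int64(190), 214.2166944053024)
tau6 [0.025 0.001]
cap 42 210.43 148.24
knob (array([nan, nan]), np.int64(0), 0.0)
vial (array([0.52204862, 0.17345425]), np.int64(106), 109.94515993539244)h.py:27: RuntimeWarning: Mean of empty slice.
  v,u=np.nonzero(m); cm=np.array([u.mean(),v.mean()]); a=np.linspace(0,2*np.pi,60)
  ret = ret.dtype.type(ret / rcount)
h.py:31: RuntimeWarning: invalid value encountered in divide
  h=cv2.convexHull(w2p(c,pts).astype(np.float32)); M=cv2.moments(h); return np.array([M['m10'],M['m01']])/M['m00'],M['m00']
```

View pics/b1.png

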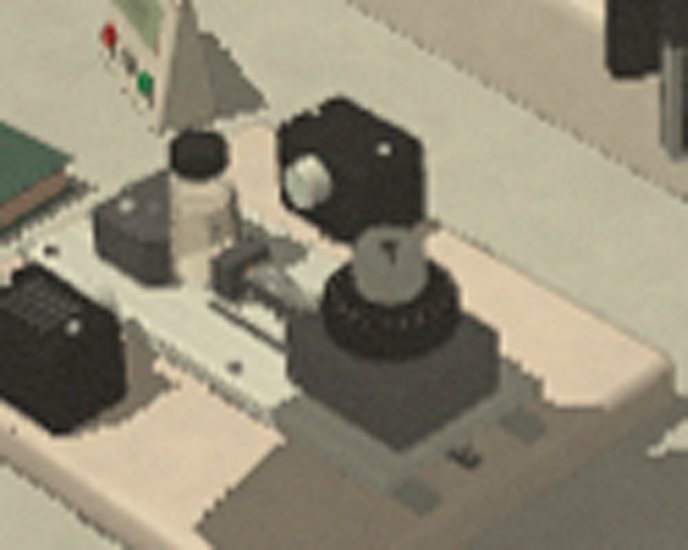

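View pics/b1t.png

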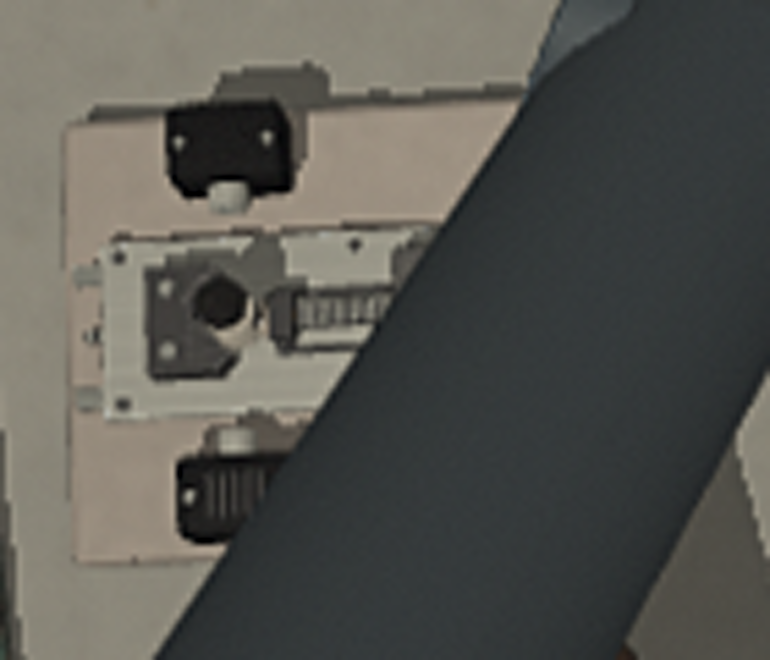

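```bash
python3 -c "
from cell import r
print(r.job_done())"
```

```text
the job is handed in; nothing more can be done
None
```

I stood the black-capped vial on the carriage, let go of it, turned the inner knob about 2 rad clockwise until the jaw held it home in the V, and handed the job in at about 24 s. The hand-in gives no verdict.

**Position:** The vial stands upright with the jaw against it. The top camera puts its axis about 1 mm from the seat. The scene camera puts it about 2 mm short along y, which is close to the 2.5 mm limit. The cameras themselves disagree by 2–3 mm.

**Squeeze:** The turning torque peaked at about 0.099 N m, against 0.04 N m with the jaw running free. I take that as about 7 N of squeeze, and about 5 N should remain now that the knob is released. I did not measure the force after letting go.

**Knobs and bench:** In the scene camera the inner knob was within 0.2 mm of its starting position after release. I did not measure the outer rim directly. I did not re-measure the bottle, beaker and stopper at the end. I did not knowingly touch them.

**Failed check:** In the last top view the arm hid the knob, so I could only re-check the knob's position from the scene camera.

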